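Switch on the model-bench charger with its lever-lock switch

TASK

Switch on the battery charger, the wide grey case with two round meters on its top: pull up the collar on its switch lever, tip the lever over to the other side (away from the robot, towards the meters), and let the collar drop fully home there. Leave the switch of the smaller case without meters as it is.

Things in the scene. Friction and masses are not known exactly. Their poses are not given: they have to be found in the camera images.
- charger: Wide grey case, fixed: 200 (x) x 260 (y) x 90 mm high; origin under its centre, x (yaw within 0.3 rad) points away from the robot. Its switch is in the middle of the top; two round meters (54 mm wide, 4 mm proud) at x 60, y +-85 mm, binding posts 23 mm high at x -75, y -80 and -105, a loose nut near x -75, y 95. A like switch is on the smaller case (150 x 170 mm, no meters).
- collar_grip (a point): Centre of the charger's lock collar, the point to pinch: an aluminium block 20 (x) x 26 (y) x 40 mm long (z) on a steel rod. 25 mm of it is below this point, 15 above; the rod sticks out 12 mm more. z: up along the rod; y: level, along the hinge (pinch across y); x: the way it tips to on. The fixed hinge is 70 mm down -z while the collar is home, 32 mm below the case's top.
- lever (a joint): Lean of the charger's lever, rad. 0: off, leaning 0.42 from upright to -x, towards the robot; 0.42: upright; 0.84: on, leaning to +x, towards the meters. Starts at 0 to 0.08; stays where left (light friction). With the collar down two steel cheeks (8 mm thick in x, 20 mm high, up to 11 mm each side of the rod) stop it at about 0.11 from the off side, 0.73 from the on side.
- collar (a joint): How far the charger's collar is pulled up along the rod, m. 0: home; 0.016: upper stop. It must stay up by over 0.007 through the swing to clear the cheeks, so the grip point goes in an arc 78 to 86 mm from the hinge. A spring pulls it down with 3 N at home, 6 N at the top; let go beyond the cheeks it drops home and locks the lever.
- spare_lever (a joint): Lean of the like lever on the smaller case, same values; starts off, at 0 to 0.08, and is to stay off.
Things that resemble listed ones, but are neither listed nor needed, are in the scene too. Leave any pink look-alike of the part that bears spare_lever alone.

How it is judged:
By the outcome, as a careful person would: the job done as asked, in the order asked, and still so for the second after the job is handed in, with the robot touching nothing.
It also fails if it takes over 32 s, if anything falls off the work surface, if the arm or the gripper's body presses on something with over 40 N, if the wrist force passes 120 N, or if a joint passes its speed limit or range.

ROBOT

A 6-joint arm with a two-finger parallel gripper is mounted at the origin on the work surface. World frame = base frame: x ahead of the robot, y to its left, z up, the work surface at z = 0. Lengths are in m, angles in rad, forces in N, time in s.
With the tool pointing down it reaches from about 0.375 to 0.825 m from the base axis. Payload 5.5 kg.
Tool frame: the origin (TCP) lies midway between the tips of the shut fingers; the grasp point (between the pads) lies 19 mm behind it; z points along the fingers, y is the line along which they close (so a half turn about z gives the same grasp; the last joint's range is limited). The gripper opens to 85 mm and grips with 20 to 120 N. Pads are 22 mm wide; open, the fingers measure 114 mm over their backs; the gripper's body (76 mm by 85 mm) begins 54 mm behind the grasp point. The pads swing forward as they close: fully open they stand 13 mm farther back than shut.
Start: joints at [-1.32, 0.314, -0.047, 1.21, 0, 1.571], TCP at [0.149, -0.581, 0.231] pointing down, gripper open.
Joint ranges: [-2.67, 2.67], [-0.69, 1.73], [-1.03, 1.25], [-2.08, 2.16], [-1.42, 1.45], [-3.14, 3.14]. Speed limits (rad/s): [2.39, 2.39, 3.01, 3.14, 3.14, 3.14].

INTERFACE

Orientations are given as a unit quaternion [w, x, y, z].
In Python, from station import robot gives the robot as it stands.
- The arm moves only by the shell command python3 -m inch 'ROWS' [FORCE]. ROWS is JSON, a list that holds one entry, the list of rows, each a list of 5 numbers: the shift along the tool's x, y, z in m, then the turn about the tool's z in rad, then the opening in per cent of the stroke, from 0 (shut) to 100 (fully open). In form: [[[dx, dy, dz, roll, gripper], ...]]. A call has exactly 5 rows; each row shifts and turns the commanded pose from where the row before left it, along the tool's axes as they then stand; what a row does not reach is not made up. A row lasts 1/12 s, in which the tool goes at most 41.7 mm and 7.16 degrees, less where a joint would pass 70% of its speed; a pose out of reach is approached as far as the arm can. A call is refused whole if a number of a shift passes 0.0417 or a number of a turn 0.125, either way. A call with a gripper value outside its range is refused whole. The fingers move at their own pace and stop on an object; FORCE is the grip in N (left out, the last holds). Time passes only in rows, so rows that do not move let the fingers close, or fill a call up. It gives the time, the measured TCP pose, the force, the opening and the grip force at its end, in the units of the state.
- robot.sense(): the state, without advancing time (a new reading comes with each control period).
- robot.get_image(name): name is "scene" or "top"; returns a dict with "frame" (384x512x3 uint8, blue, green, red), "depth" (384x512 float32, m along the optical axis (not along the pixel's ray), 0 where there is no reading), "vfov" (degrees; the focal length in pixels is half the picture's height over the tangent of half this angle, whatever the lens; pixels are square), "cx", "cy" (the principal point, pixels), "rvec" (rotation vector, rad) and "tvec" (3), from world to camera coordinates, as OpenCV has them. Camera axes: x right, y down, z forward; pixel columns grow to the right and rows downward; lengths in m; the calibration is good to about 2 mm. A picture is of the moment at which its call begins.
- robot.close_job(): hands the job in; it is judged then, once.
The state is a dict: "time_s": time; "joint_pos": joint angles; "dq": joint speeds; "effort": joint torques, N m; "tcp_pos": TCP position; "tool_rot": TCP orientation; "contact_force": force on the tool from outside, world axes, zero at the start; "ft_torque": the same for the moment, N m; "grip_width": finger opening in m; "grip_force": force on a finger pad.
Only numpy, scipy, OpenCV 4.12 (cv2) and the standard library are available. Lean on these libraries where they do the work, as an engineer would, in place of code of your own. Each camera call takes 0.05 s, during which the arm holds its last target. There are 200 camera calls.

## Working session

There is one attempt and no reset: what is moved stays moved. The work goes in short steps, Python scripts to look and compute and a shell command to move; the robot and the scene stay as the last step left them, time stands still between calls to the robot, and variables do not carry over. Pictures are saved under pics/ and viewed, at most 10 in all, crops included, and the job is handed in when it is done.

```bash
mkdir -p pics; ls; cat > h.py <<'E'
import numpy as np,cv2
from station import robot
def snap(n):
    d=robot.get_image(n); h=d['frame'].shape[0]
    f=h/2/np.tan(np.radians(d['vfov'])/2); R=cv2.Rodrigues(np.array(d['rvec'],float))[0]; t=np.array(d['tvec'],float).ravel()
    return d,f,R,t
def cloud(d,f,R,t):
    z=d['depth'];v,u=np.indices(z.shape)
    c=np.stack([(u-d['cx'])/f*z,(v-d['cy'])/f*z,z],-1)
    return (c-t)@R
E
python3 - <<'E'
from h import *
for n in('scene','top'):
    d,f,R,t=snap(n); np.save(n+'.npy',cloud(d,f,R,t)); cv2.imwrite(f'pics/{n}0.png',d['frame']); print(n,f,-R.T@t,(d['depth']>0).mean())
print(robot.sense())
E
```

```text
pics
scene 453.58528275691 [0.9489038  0.13182614 0.75956333] 0.9962158203125
top 362.0817613015384 [0.36634889 0.01217503 0.81943947] 0.99609375
{'time_s': 0.1, 'joint_pos': array([-1.32002180e+00,  3.14149835e-01, -4.79989200e-02,  1.21018618e+00,
       -4.88545385e-06,  1.57079971e+00]), 'dq': array([-1.12385995e-03, -6.99267566e-04,  2.20590605e-03, -1.33623874e-03,
        1.24484937e-03, -9.92393444e-05]), 'effort': array([-6.92983886e-04, -5.40766597e+01,  3.40542305e+01,  1.11602325e-02,
       -4.36831601e-05, -2.03833310e-07]), 'tcp_pos': array([ 0.14876072, -0.58072402,  0.23051536]), 'tool_rot': array([-7.62959590e-04,  9.92149229e-01,  1.25057249e-01, -9.86333031e-05]), 'contact_force': array([ 0.01115679, -0.22113773, -0.99972902]), 'ft_torque': array([-0.0355098 ,  0.00058326,  0.02865774]), 'grip_force': 0.0, 'grip_width': 0.08544067601419437}
```

View pics/scene0.png

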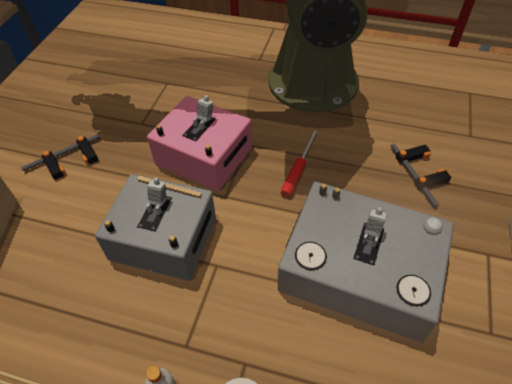

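View pics/top0.png

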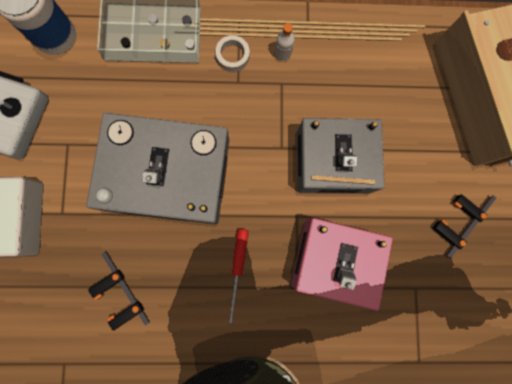

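The scene view shows the charger at about (365,255), with its lever at (375,220). The top view shows it at (160,168), with the collar at (151,177) and the meters at (120,132) and (203,142). The smaller grey case and the pink look-alike stand to its right.

```bash
python3 - <<'E'
from h import *
P=np.load('top.npy'); S=np.load('scene.npy')
im=cv2.imread('pics/top0.png')
m=np.zeros(P.shape[:2],np.uint8); m[105:230,80:235]=1
tp=(m>0)&(abs(P[...,2]-.09)<.008)
print('z top',np.median(P[tp][:,2]))
xy=P[tp][:,:2]; r=cv2.minAreaRect((xy*1000).astype(np.float32)); print('rect',r)
def loc(Q,c,yaw): 
    c0,s=np.cos(yaw),np.sin(yaw); q=Q.copy(); d=Q[...,:2]-c; q[...,0]=d[...,0]*c0+d[...,1]*s; q[...,1]=-d[...,0]*s+d[...,1]*c0; return q
# meters: bright white blobs
hs=cv2.cvtColor(im,cv2.COLOR_BGR2HSV)
w=((im.min(-1)>185)&(m>0)).astype(np.uint8)
n,l,st,ce=cv2.connectedComponentsWithStats(w)
for i in range(1,n):
    if st[i,4]>100: print('white',ce[i],st[i,4],np.median(P[l==i],0))
c=np.array(r[0])/1000
a=r[2]; yaw=np.radians(a if a<45 else a-90); print('c,yaw',c,yaw)
np.save('case.npy',[*c,yaw])
for nm,Q in(('top',P),('scene',S)):
    q=loc(Q,c,yaw); k=(abs(q[...,0])<.06)&(abs(q[...,1])<.04)&(q[...,2]>.098)&(q[...,2]<.2)
    p=q[k]
    print(nm,k.sum())
    for z in np.arange(.098,.17,.006):
        s=p[(p[:,2]>=z)&(p[:,2]<z+.006)]
        if len(s): print(round(z,3),len(s),(s[:,:2].min(0)*1e3).round(1),(s[:,:2].max(0)*1e3).round(1),(np.median(s,0)*1e3).round(1))
s=cv2.imread('pics/scene0.png')[190:280,330:420]; cv2.imwrite('pics/c1.png',cv2.resize(s,None,fx=6,fy=6,interpolation=cv2.INTER_CUBIC))
E
```

```text
z top 0.09108540518301668
rect ((509.36651611328125, 192.30111694335938), (259.7514343261719, 200.20071411132812), 83.87275695800781)
c,yaw [0.50936652 0.19230112] -0.10694056515267684
top 286
0.098 12 [-24.5 -12.5] [3.6 7.4] [ -1.2  -9.7 100.2]
0.104 28 [-29.8 -13.3] [ 3.7 11.6] [ -4.1  -8.1 107.8]
0.11 33 [-32.3 -13.2] [ 3.8 11. ] [-10.5  -7.8 112.1]
0.116 17 [-33.4 -13.4] [-12.2  12.1] [-15.3 -12.3 118.9]
0.122 18 [-36.8 -13.3] [-14.2  13.8] [-16.   -9.5 124.7]
0.128 29 [-39.9 -13.2] [-16.   11.2] [-19.3  -8.  131.2]
0.134 94 [-40.3 -12.9] [-19.   12.7] [-31.4  -3.3 137.3]
0.14 37 [-39.  -12.2] [-21.6  12. ] [-25.3  -1.5 141.2]
0.146 18 [-37.9  -3.5] [-29.9   3.3] [-34.3  -0.3 148. ]
scene 476
0.098 15 [ -7.9 -11. ] [ 7.  11.3] [  5.3   1.4 101.1]
0.104 67 [-10.8 -12. ] [ 7.6 13.3] [ -6.7   2.  107.9]
0.11 60 [-11.2 -11.4] [ 6.8 13.7] [ -9.    0.7 112.8]
0.116 55 [-14.8 -12.3] [-8.8 13.8] [-11.8  -0.4 118.9]
0.122 55 [-17.9 -12.5] [-11.4  13.7] [-14.2   1.7 125.4]
0.128 66 [-38.  -12.4] [-11.2  13.8] [-17.    0.4 131.8]
0.134 109 [-35.6 -12.3] [-16.4  13.4] [-22.2   0.8 137.2]
0.14 39 [-35.1 -10.8] [-18.8  12.8] [-27.    0.5 142.5]
0.146 10 [-33.6  -3.9] [-28.7   4.6] [-31.2   0.9 147. ]
```

View pics/c1.png

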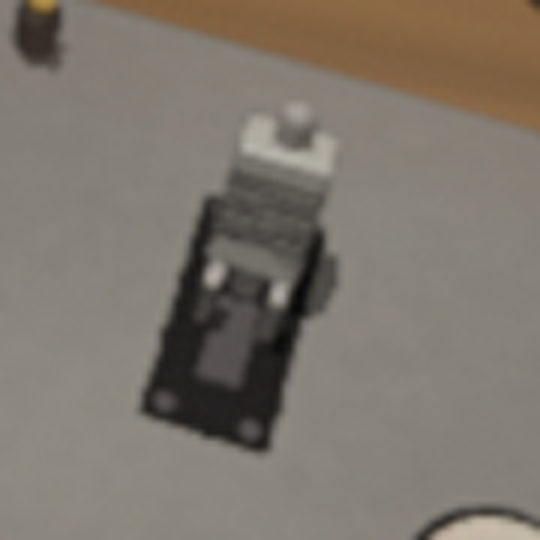

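The crop shows the lever leaning towards the robot and the collar home over the plate. The fitted lean is about 0.37 from upright. First move: a roll test plus a small shift.

```bash
python3 -m inch '[[[0.02,0,0,-0.12,65],[0.02,0,0,-0.12,65],[0.02,0,0,-0.12,65],[0.02,0,0,-0.12,65],[0.02,0,0,-0.12,65]]]'
cat >> h.py <<'E'
from scipy.spatial.transform import Rotation as Ro
def go(target=None,yaw=None):
    s=robot.sense(); M=Ro.from_quat(np.roll(s['tool_rot'],-1)).as_matrix()
    print('t',round(s['time_s'],2),'tcp',s['tcp_pos'].round(4),'a',np.arctan2(M[1,0],M[0,0]).round(3),'q',s['joint_pos'].round(2),'F',s['contact_force'].round(1),'w',round(s['grip_width'],4),round(s['grip_force'],1))
    if target is not None: print('shift tool',(M.T@(np.array(target)-s['tcp_pos'])).round(4))
def case(x,z,y=0.0003):
    cx,cy,yaw=np.load('case.npy'); c,s=np.cos(yaw),np.sin(yaw)
    return [cx+c*x-s*y,cy+s*x+c*y,z]
E
python3 -c "
from h import *
go(case(-.026,.2))"
```

```text
time_s: 0.52
tcp_pos: [0.2366, -0.5342, 0.2306]
tool_rot: [-0.0, 0.91, 0.415, 0.0]
contact_force: [0.5, 0.2, -0.2]
grip_width: 0.0552
grip_force: 0.0
t 0.52 tcp [ 0.2366 -0.5342  0.2306] a 0.857 q [-1.15  0.28 -0.09  1.2   0.    1.13] F [ 0.5  0.2 -0.2] w 0.0552 0.0
shift tool [ 0.713  -0.2912  0.0312]
```

```bash
python3 -m inch '[[[0,0,0,-0.12,65],[0,0,0,-0.12,65],[0,0,0,-0.12,65],[0,0,0,-0.12,65],[0,0,0,-0.12,65]]]' >/dev/null
python3 -m inch '[[[0,0,0,-0.12,65],[0,0,0,-0.12,65],[0,0,0,-0.12,65],[0,0,0,-0.12,65],[0,0,0,-0.12,65]]]' >/dev/null
python3 -m inch '[[[0,0,0,-0.12,65],[0,0,0,-0.12,65],[0,0,0,-0.12,65],[0,0,0,-0.12,65],[0,0,0,-0.12,65]]]' >/dev/null
python3 -m inch '[[[0,0,0,-0.12,65],[0,0,0,-0.12,65],[0,0,0,-0.12,65],[0,0,0,-0.018,65],[0,0,0,0,65]]]' >/dev/null
python3 -c "
from h import *
go(case(-.026,.2))"
```

```text
t 2.18 tcp [ 0.2357 -0.5346  0.2309] a 3.027 q [-1.16  0.28 -0.09  1.2   0.   -1.04] F [-0.   0.2 -0.3] w 0.0558 0.0
shift tool [-0.1624  0.7535  0.0313]
```

```bash
python3 -m inch '[[[-0.012,0.0375,0,0,65],[-0.012,0.0375,0,0,65],[-0.012,0.0375,0,0,65],[-0.012,0.0375,0,0,65],[-0.012,0.0375,0,0,65]]]' >/dev/null
python3 -m inch '[[[-0.012,0.0375,0,0,65],[-0.012,0.0375,0,0,65],[-0.012,0.0375,0,0,65],[-0.012,0.0375,0,0,65],[-0.012,0.0375,0,0,65]]]' >/dev/null
python3 -m inch '[[[-0.008,0.0375,0,0,65],[-0.008,0.0375,0,0,65],[-0.008,0.0375,0,0,65],[-0.008,0.0375,0,0,65],[-0.008,0.0375,0,0,65]]]' >/dev/null
python3 -m inch '[[[0,0.037,0,0,65],[0,0.037,0,0,65],[0,0.037,0,0,65],[0,0.037,0,0,65],[0,0,0,0,65]]]' >/dev/null
python3 -c "
from h import *
go(case(-.026,.2))"
```

```text
t 3.85 tcp [0.4753 0.1588 0.2312] a 3.032 q [ 0.32  0.13 -0.28  1.16  0.    0.43] F [-0.1  0.3  0.3] w 0.0554 0.0
shift tool [-0.0042  0.0371  0.0313]
```

```bash
python3 -m inch '[[[-0.004,0.020,0,0,65],[0,0.016,0,0,65],[0,0.001,0.01,0,65],[0,0,0.02,0,65],[0,0,0.02,0,65]]]' >/dev/null
python3 -m inch '[[[0,0,0.02,0,65],[0,0,0.02,0,65],[0,0,0.01,0,65],[0,0,0,0,65],[0,0,0,0,65]]]' >/dev/null
python3 - <<'E'
from h import *
go(case(-.0255,.102))
d,f,R,t=snap('scene'); cv2.imwrite('pics/s2.png',cv2.resize(d['frame'][130:290,270:480],None,fx=3,fy=3))
E
```

```text
t 4.68 tcp [0.4825 0.1888 0.131 ] a 3.027 q [ 0.37  0.23 -0.4   0.95 -0.    0.49] F [-0.1 -0.3  0.3] w 0.0551 0.0
shift tool [-0.0008  0.0067  0.029 ]
```

View pics/s2.png

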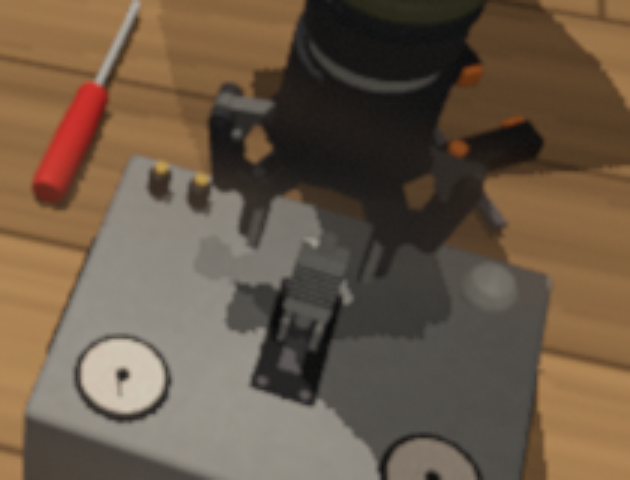

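The crop shows the open fingers straddling the collar: fingers near x = 255 and 372, collar at 318. The right gap is smaller, so the tool has to shift about 6.5 mm in +y, as calculated.

```bash
python3 -m inch '[[[-0.0008,0.0065,0,0,65],[0,0,0.01,0,65],[0,0,0.01,0,65],[0,0,0.009,0,65],[0,0,0,0,65]]]' 40
python3 -c "
from h import *
go(case(-.0255,.102))"
```

```text
time_s: 5.15
tcp_pos: [0.4828, 0.1953, 0.0999]
tool_rot: [-0.002, 0.056, 0.998, -0.001]
contact_force: [-0.3, -0.7, -0.2]
grip_width: 0.0553
grip_force: 0.0
t 5.15 tcp [0.4828 0.1953 0.0999] a 3.029 q [ 0.38  0.26 -0.43  0.88 -0.    0.5 ] F [-0.3 -0.7 -0.2] w 0.0553 0.0
shift tool [-0.0012  0.0002 -0.0021]
```

```bash
python3 -m inch '[[[-0.001,0,-0.001,0,20],[0,0,0,0,10],[0,0,0,0,0],[0,0,0,0,0],[0,0,0,0,0]]]' 50
python3 -c "
from h import *
go(case(-.0255,.102))"
```

```text
time_s: 5.57
tcp_pos: [0.4858, 0.1959, 0.1037]
tool_rot: [0.0, 0.056, 0.998, 0.0]
contact_force: [-0.4, -0.2, 0.3]
grip_width: 0.025
grip_force: 50.1
t 5.57 tcp [0.4858 0.1959 0.1037] a 3.029 q [ 0.38  0.26 -0.42  0.89  0.    0.5 ] F [-0.4 -0.2  0.3] w 0.025 50.1
shift tool [ 0.0016 -0.0008  0.0017]
```

```bash
python3 -m inch '[[[0.001,0,-0.003,0,0],[0.0011,0,-0.003,0,0],[0.0011,0,-0.003,0,0],[0.0011,0,-0.0025,0,0],[0,0,0,0,0]]]' 50
python3 - <<'E'
from h import *
go()
d,f,R,t=snap('scene'); cv2.imwrite('pics/s3.png',cv2.resize(d['frame'][170:280,320:430],None,fx=5,fy=5))
E
```

```text
time_s: 5.98
tcp_pos: [0.4812, 0.1964, 0.1153]
tool_rot: [0.0, 0.056, 0.998, 0.0]
contact_force: [2.2, 0.8, -5.4]
grip_width: 0.025
grip_force: 49.5
t 5.98 tcp [0.4812 0.1964 0.1153] a 3.029 q [ 0.39  0.24 -0.42  0.91  0.    0.5 ] F [ 2.2  0.8 -5.4] w 0.025 49.5
```

View pics/s3.png

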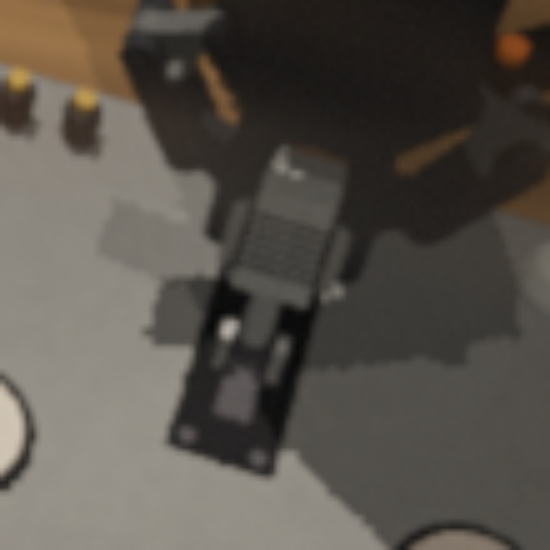

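The collar is pulled up clear of the cheeks, with its block at (285,235) and bare rod visible at (262,320). The rod-axis force of 5.8 N agrees with about 13 mm of lift. Now the arc.

```bash
python3 -m inch '[[[-0.006,0,-0.0021,0,0],[-0.0062,0,-0.0015,0,0],[-0.0062,0,-0.0011,0,0],[-0.0063,0,-0.0007,0,0],[-0.0063,0,-0.0001,0,0]]]' 50
python3 -c "
from h import *
go(case(.0016,.1205))"
```

```text
time_s: 6.45
tcp_pos: [0.51, 0.193, 0.1193]
tool_rot: [-0.003, 0.056, 0.998, 0.0]
contact_force: [-5.4, 4.1, -4.9]
grip_width: 0.0253
grip_force: 49.3
t 6.45 tcp [0.51   0.193  0.1193] a 3.029 q [ 0.36  0.29 -0.35  0.94  0.    0.47] F [-5.4  4.1 -4.9] w 0.0253 49.3
shift tool [-0.0011 -0.0005 -0.0012]
```

```bash
python3 -m inch '[[[-0.0063,0,0.0002,0,0],[-0.0063,0,0.0007,0,0],[-0.0062,0,0.0013,0,0],[-0.0061,0,0.0018,0,0],[-0.0059,0,0.0023,0,0]]]' 50
python3 - <<'E'
from h import *
go(case(.0324,.114))
d,f,R,t=snap('scene'); cv2.imwrite('pics/s4.png',cv2.resize(d['frame'][170:280,320:430],None,fx=5,fy=5))
E
```

```text
time_s: 6.87
tcp_pos: [0.5404, 0.1897, 0.113]
tool_rot: [-0.003, 0.056, 0.998, 0.0]
contact_force: [-5.9, 3.9, -2.2]
grip_width: 0.0256
grip_force: 49.2
t 6.87 tcp [0.5404 0.1897 0.113 ] a 3.029 q [ 0.34  0.34 -0.29  0.95  0.    0.45] F [-5.9  3.9 -2.2] w 0.0256 49.2
shift tool [-0.0013 -0.0004 -0.001 ]
```

View pics/s4.png

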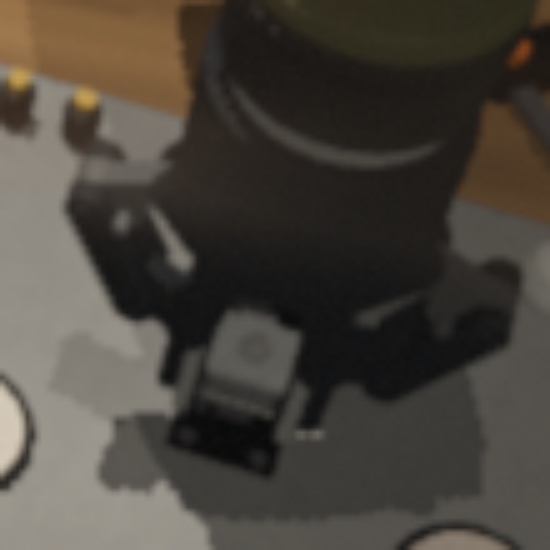

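The lever now leans towards the meters, with the collar's top face at (255,350). I'll nudge it a little nearer the stop and then release.

```bash
python3 -m inch '[[[-0.0015,0,0.0006,0,0],[-0.0015,0,0.0006,0,0],[0,0,0,0,0],[0,0,0,0,0],[0,0,0,0,0]]]' 50 | grep -E 'tcp|contact'
python3 -m inch '[[[0,0,0,0,20],[0,0,0,0,45],[0,0,0,0,65],[0,0,0,0,65],[0,0,0,0,65]]]'
python3 -m inch '[[[0,0,-0.01,0,65],[0,0,-0.02,0,65],[0,0,-0.03,0,65],[0,0,-0.03,0,65],[0,0,-0.03,0,65]]]' | grep -E 'tcp|contact'
python3 -m inch '[[[0.04,0,-0.01,0,65],[0.04,0,0,0,65],[0.03,0,0,0,65],[0,0,0,0,65],[0,0,0,0,65]]]' | grep -E 'tcp|contact'
python3 - <<'E'
from h import *
d,f,R,t=snap('scene'); cv2.imwrite('pics/s5.png',cv2.resize(d['frame'][170:300,310:440],None,fx=4,fy=4))
S=cloud(d,f,R,t); cx,cy,yaw=np.load('case.npy'); c,s=np.cos(yaw),np.sin(yaw); D=S[...,:2]-[cx,cy]
x=D[...,0]*c+D[...,1]*s; y=-D[...,0]*s+D[...,1]*c; z=S[...,2]
k=(abs(x)<.065)&(abs(y)<.04)&(z>.098)&(z<.17)
for a in np.arange(.098,.165,.006):
    m=k&(z>=a)&(z<a+.006)
    if m.any(): print(a.round(3),m.sum(),(np.array([x[m].min(),np.median(x[m]),x[m].max(),y[m].min(),y[m].max()])*1e3).round(1))
E
```

```text
tcp_pos: [0.5435, 0.1894, 0.1119]
contact_force: [-5.5, 3.6, -2.9]
time_s: 7.75
tcp_pos: [0.5465, 0.1888, 0.1133]
tool_rot: [0.001, 0.057, 0.998, -0.0]
contact_force: [0.1, 0.6, 0.3]
grip_width: 0.0556
grip_force: 0.0
tcp_pos: [0.5455, 0.1887, 0.235]
contact_force: [0.7, 1.0, -0.2]
tcp_pos: [0.4357, 0.2015, 0.2442]
contact_force: [0.8, 0.6, -0.4]
0.098 11 [ 27.6  28.6  29.5 -10.3  11.4]
0.104 20 [ -3.   30.7  33.1 -12.3  12.7]
0.11 17 [ -0.3  33.1  34.  -11.3  13.5]
0.116 13 [ 34.5  35.5  36.4 -11.8  11.3]
0.122 16 [ 29.1  37.5  39.2 -12.5  13.7]
0.128 37 [ 21.3  39.4  40.8 -12.4  13.1]
0.134 127 [ 20.9  33.   42.  -12.1  13.7]
0.14 32 [ 22.7  27.6  40.7 -10.8  13. ]
0.146 23 [30.3 35.3 39.4 -3.3  4.8]
```

View pics/s5.png

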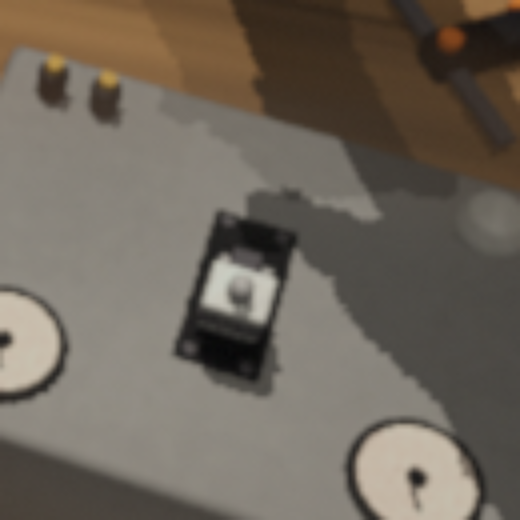

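The lever lies over towards the meters. The collar's top face, at (240,290), sits at about z 0.136 with the rod stub showing, which matches a collar that is fully home. The arm is clear.

```bash
python3 -c "
from station import robot
print(robot.close_job())"
```

```text
the job is handed in; nothing more can be done
None
```

The charger is switched on and the job handed in after about 9 s: the lever is tipped over to the meters with the collar home, going by the last camera view, and the smaller case's switch was not touched.

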